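Clean a corroded battery contact with a wetted brush

TASK

Clean the corroded contact in the radio's open battery bay: take the yellow brush from its stand, dip its bristle tip into the steel dish of the pump bottle, push the dish right down with it and let the dish come back up, then reach in at a slant under the case edge and hold the tip with light pressure against the springy contact leaf for about a second, without bending the leaf far back. Lay the brush back in its sloped stand as it was, and leave the bottle standing where it is and the jar, the two cells and the battery cover undisturbed.

Things in the scene. Friction and masses are not known exactly. Their poses are not given: they have to be found in the camera images.
- brush_grip (a point): Yellow brush 180 mm long, 35 g. Flat-sided handle 14 mm wide (the sides to pinch) x 12 mm thick from 66 mm behind the tip to the tail; black collar 21 x 15 mm at 60 to 66 mm; ferrule 8 mm thick; stiff rigid bristles, 8 mm thick, round end. This point is on the brush axis 105 mm from the tip, 75 from the tail, midway between the stand's saddles. x axis: along the brush, tip to tail.
- brush_tip (a point): The very end of the brush's bristles, on its axis. In the stand it is 22 mm above the table and the grip point 71 mm: the brush rises 28 degrees from level towards its tail. Lift it out and lay it in from straight above.
- stand: Fixed steel brush stand, base 190 x 75 x 8 mm, origin under its centre, x level from bristle end to tail end. Two open-topped flared saddles: front, 12 mm slot, under the ferrule (52 to 60 mm from the tip), the collar resting against its upper face; rear, 20 mm slot, 146 to 154 mm from the tip. The grip point lies 13 mm beyond the origin along x.
- dish_in (a point): Centre of the inner floor of the steel dish on top of the pump bottle, 120 mm above the table when up. The dish is an open cup about 46 mm across inside, rim 9 mm above its floor, on the bottle's axis. The bottle (68 mm across, about 0.4 kg, pale with yellow label and blue collar) stands loose on the table.
- dish (a joint): How far the dish is pushed down, m: 0 up, 0.010 right down (stop). Springs back by itself; it needs about 2.5 N to start and 6 N to get right down.
- bay_end (a point): Middle of the contact end wall of the battery bay (132 long, 40 wide, 42 mm deep) in the upturned cream back of the fixed radio (240 x 150 x 76 mm): 52 mm above the table. Open above, but at this end the 3 mm thick case edge reaches 20 mm over the bay. Under it the contact leaf (24 wide, 5 to 31 mm above the bay floor, green spots) faces the far end, 8 to 13 mm from this wall: its bend differs.
- bay_far (a point): Middle of the opposite end wall of the battery bay (coil spring end), at the same height, 132 mm from bay_end: the line between the two points is the bay's direction.
- leaf (a joint): How far the contact leaf is pressed back towards its end wall, m: 0 free; springy, about 1.2 N per mm. Light pressure presses it 1.2 to 4.8 mm; from 5.6 mm (about 7 N) it is bent too far.
- jar_mid (a point): Bystander: brown jar with white lid, 62 mm across, 98 mm tall; point on its axis 49 mm up.
- cell1_mid (a point): Bystander: standing battery cell, 34 mm across, 59 mm tall; point on its axis 28 mm up.
- cell2_mid (a point): Bystander: a second such cell.
- door_mid (a point): Bystander: cream battery cover, 118 x 46 x 4 mm, flat on the table; its centre.
Things that resemble listed ones, but are neither listed nor needed, are in the scene too. What is shaped like the part that bears brush_grip but orange is not meant.

How it is judged (in metres and radians):
On the way, in this order (a step that is already met when the one before it is completed fails the run):
1. the bristle tip, inside the dish, pushes the dish right down (value of joint dish above 0.0085 m and horizontal distance between brush_tip and dish_in below 0.024 m and z of brush_tip in the frame of dish_in below 0.006 m), for 0.05 s.
2. the dish comes back up and the tip leaves it (value of joint dish below 0.002 m and distance between brush_tip and dish_in above 0.03 m), for 0.05 s.
3. the tip presses the contact leaf back lightly (1.2 to 4.8 mm) and stays so for half a second (value of joint leaf between 0.0012 and 0.0048 m and distance between brush_tip and bay_end below 0.024 m), for 0.5 s.
At the end, for the whole second after the job is handed in: Brush released, still, in both saddles of its stand, bristles low (grip point within 15 mm along, 8 mm across of where it lay); dish up, leaf free; bottle upright and, like jar, cells and battery cover, within 30 mm of its start (x of brush_grip in the frame of stand between -0.002 and 0.03 m and y of brush_grip in the frame of stand between -0.008 and 0.008 m and z of brush_grip in the frame of stand between 0.064 and 0.082 m and y of brush_tip in the frame of stand between -0.01 and 0.01 m and x of brush_tip in the frame of stand below -0.06 m and z of brush_tip in the frame of stand below 0.034 m and linear speed of brush below 0.02 m/s and contact force between the fingers and brush below 0.01 N and value of joint dish below 0.002 m and value of joint leaf below 0.0008 m and angle between dish_in's own z axis and vertical below 0.05 rad and distance of each of dish_in, jar_mid, cell1_mid, cell2_mid, door_mid from where it was at the start of the episode below 0.03 m); the robot touches nothing.
It fails at once if the contact leaf is bent too far (pressed back over 5.6 mm) (value of joint leaf above 0.0056 m).
It fails at once if the bottle is tipped (over 17 degrees) or shoved over 30 mm (angle between dish_in's own z axis and vertical above 0.3 rad or distance of dish_in from where it was at the start of the episode above 0.03 m).
It fails at once if the jar, a cell or the battery cover is moved over 30 mm (distance of any of jar_mid, cell1_mid, cell2_mid, door_mid from where it was at the start of the episode above 0.03 m).
It also fails if it takes over 54 s, if anything falls off the work surface, if the arm or the gripper's body presses on something with over 40 N, if the wrist force passes 120 N, or if a joint passes its speed limit or range.

ROBOT

A 6-joint arm with a two-finger parallel gripper is mounted at the origin on the work surface. World frame = base frame: x ahead of the robot, y to its left, z up, the work surface at z = 0. Lengths are in mm, angles in rad, forces in N, time in s.
With the tool pointing down it reaches from about 275 to 1000 mm from the base axis. Payload 8.4 kg.
Tool frame: the origin (TCP) lies at the centre of the arm's flange, where the gripper is bolted on; the fingertips stand 173 mm ahead of it and the grasp point (between the pads) lies 155 mm ahead of it; z points along the fingers, y is the direction in which the jaws open and shut (so a half turn about z gives the same grasp; the last joint's range is limited). The gripper opens to 85 mm and grips with 20 to 120 N. Pads are 22 mm wide; open, the fingers measure 114 mm over their backs; the gripper's body (76 mm by 85 mm) begins 54 mm behind the grasp point. The pads swing forward as they close: fully open they stand 13 mm farther back than shut.
Start: joints at [1.205, 0.353, 1.633, -0, 1.155, -0.002], TCP at [222.392, 584.099, 404.681] pointing down, gripper open.
Joint ranges: [-2.63, 2.63], [-0.92, 2.1], [0.06, 2.66], [-1.3, 4.44], [0, 2.69], [-3.02, 3.02]. Speed limits (rad/s): [2.22, 2.22, 2.79, 3.14, 3.14, 3.14].

INTERFACE

Orientations are given as [roll, pitch, yaw] about the fixed x, y, z axes, in that order (R = Rz(yaw) Ry(pitch) Rx(roll)).
In Python, from rig import sense, grab_frame, camera_model, sign_off gives the robot as it stands. The module is installed in compiled form; this text tells all that it offers.
- The arm moves only by the tool step_arm, never from a script. Its argument "commands" is a list of rows, each a list of 3 entries, a list of its own where there are three numbers: the shift along the tool's x, y, z in mm, then the turn about the tool's z in rad, then the opening, from 0 (shut) to 1 (fully open). A call has 1 to 20 rows; each row shifts and turns the pose as measured when the row begins, along the tool's axes as they then stand; what a row does not reach is not made up. A row lasts 1/8 s, in which the tool goes at most 62.5 mm and 10.7 degrees, less where a joint would pass 70% of its speed; a pose out of reach is approached as far as the arm can. A call with a gripper value outside its range is refused whole. The fingers move at their own pace and stop on an object; "force" is the grip in N (left out, the last holds). Time passes only in rows, so rows that do not move let the fingers close. It gives the time, the measured TCP pose, the force and the opening at its end, in the units of the state.
- sense(): the state, without advancing time (a new reading comes with each control period).
- grab_frame(name): name is "side" or "top"; returns the picture (420x560x3 uint8, blue, green, red); there is no depth.
- camera_model(name): a dict with "fx", "fy", "cx", "cy" (pixels), "dist" ([k1, k2, p1, p2, k3] as OpenCV has them; the pictures are not rectified), "R" (3x3) and "t" (3): a world point X has camera coordinates R X + t. Camera axes: x right, y down, z forward; pixel columns grow to the right and rows downward; lengths in mm; the calibration is good to about 2 mm. A picture is of the moment at which its call begins. camera_model takes no time and is no camera call.
- sign_off(): hands the job in, once; it reports no verdict.
The state is a dict: "clock": time; "qpos": joint angles; "qvel": joint speeds; "joint_efforts": joint torques, N m; "eef_pos": TCP position; "tcp_rot": TCP orientation; "contact_force": force on the tool from outside, world axes, zero at the start; "wrist_torque": the same for the moment, N m; "opening": opening from 0.0 (shut) to 1.0 (fully open).
Only numpy, scipy, OpenCV 4.12 (cv2) and the standard library are available. Lean on these libraries where they do the work, as an engineer would, in place of code of your own. Each camera call takes 0.05 s, during which the arm holds its last target. There are 200 camera calls.

## Working session

There is one attempt and no reset: what is moved stays moved. The work goes in short steps, Python scripts to look and compute and a tool call to move; the robot and the scene stay as the last step left them, time stands still between calls to the robot, and variables do not carry over. Pictures are saved under pics/ and viewed, about 8 in all and at most 12, crops included, and the job is handed in when it is done.

Besides the shell and the picture viewer there is one more tool, called as name([rows], argument=value, ...), one row to a line, values as JSON. step_arm: Moves the arm, as the interface text tells. Its arguments: {"type":"object","properties":{"commands":{"type":"array","items":{"type":"array"}},"force":{"type":"number"}},"required":["commands"]}

```bash
mkdir -p pics
python3 - <<'E'
from rig import *
import cv2,numpy as np
s=sense();print(s)
for n in("side","top"):
    f=grab_frame(n);cv2.imwrite(f"pics/{n}0.png",f)
    c=camera_model(n);R=np.array(c["R"]);print(n,c,"pos",-R.T@np.array(c["t"]))
E
```

```text
{'clock': 0.0, 'qpos': array([ 1.20460304e+00,  3.53639951e-01,  1.63417207e+00,  2.40267989e-05,
        1.15519710e+00, -2.37557489e-03]), 'qvel': array([-0.00113834,  0.00041613,  0.00034941, -0.00076025,  0.0010837 ,
       -0.00036182]), 'joint_efforts': array([ 1.88002661e-03, -6.05263925e+01, -3.42074275e+01,  3.22758558e-05,
        9.49258741e-03,  4.00795370e-07]), 'eef_pos': array([222.29503862, 583.86246964, 403.95039745]), 'tcp_rot': array([-3.14017624e+00, -2.53326109e-05,  2.77776521e+00]), 'contact_force': array([-0.13158769, -0.65881557,  0.13914642]), 'wrist_torque': array([-0.02325187,  0.02601987,  0.01107348]), 'opening': 0.9974875096207286}
side {'fx': 407.6108871566279, 'fy': 407.6108871566279, 'cx': 274.70542119689173, 'cy': 215.86916414362153, 'dist': array([-0.11803232,  0.        ,  0.        ,  0.        ,  0.        ]), 'R': array([[-0.92633622, -0.37642   , -0.01446371],
       [-0.27321557,  0.69780152, -0.66213766],
       [ 0.25933466, -0.60941038, -0.74924263]]), 't': array([ 419.4445122 ,  402.97811874, 1029.74932108])} pos [ 231.59685058  504.22848685 1044.42580355]
top {'fx': 418.57948688277776, 'fy': 418.57948688277776, 'cx': 275.88774688987434, 'cy': 206.50803795352925, 'dist': array([0.00709992, 0.        , 0.        , 0.        , 0.        ]), 'R': array([[-0.0115684 , -0.99982986, -0.01436741],
       [-0.99590198,  0.01280945, -0.08952745],
       [ 0.08969625,  0.01327285, -0.99588072]]), 't': array([-248.69651795,  564.59666365, 1146.3138479 ])} pos [ 456.58586051 -271.10122135 1188.56563483]
```

View pics/top0.png

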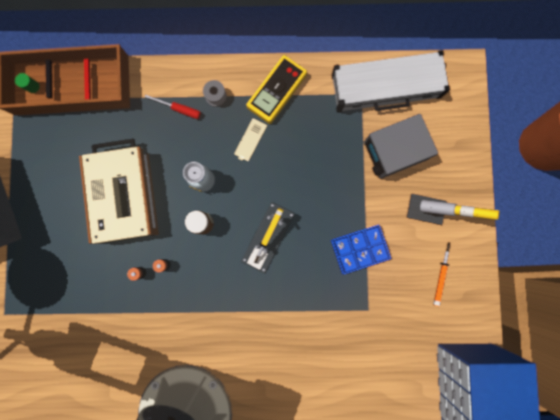

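View pics/side0.png

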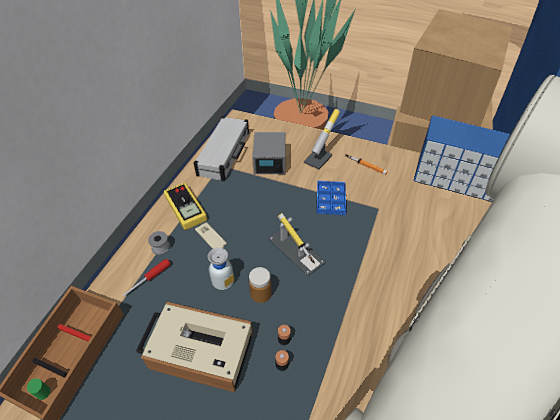

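The top view shows the radio at about (118,195), the bottle at (198,177), the jar at (197,222), the cells at (135,274) and (160,266), the cover at (251,140) and the stand with the yellow brush at (270,238). The side view shows the same things: radio (200,345), bottle (221,268), brush (293,235). I'll make one zoomed composite for the key details.

```bash
cat > h.py <<'E'
import numpy as np,cv2
from rig import *
def K(c): return np.array([[c["fx"],0,c["cx"]],[0,c["fy"],c["cy"]],[0,0,1.]])
def ray(n,p):
    c=camera_model(n);R=np.array(c["R"])
    u=cv2.undistortPoints(np.array([[p]],float),K(c),np.array(c["dist"]))[0,0]
    d=R.T@np.array([u[0],u[1],1]);return -R.T@np.array(c["t"]),d/np.linalg.norm(d)
def onz(n,p,z):
    o,d=ray(n,p);return o+d*(z-o[2])/d[2]
def tri(pt,ps):
    o1,d1=ray("top",pt);o2,d2=ray("side",ps)
    A=np.c_[d1,-d2];k=np.linalg.lstsq(A,o2-o1,rcond=None)[0]
    a=o1+k[0]*d1;b=o2+k[1]*d2;return (a+b)/2,np.linalg.norm(a-b)
def proj(n,X):
    c=camera_model(n);return cv2.projectPoints(np.array(X,float).reshape(-1,3),cv2.Rodrigues(np.array(c["R"]))[0],np.array(c["t"]),K(c),np.array(c["dist"]))[0][:,0]
def crop(img,x,y,w,h,s):
    o=cv2.resize(img[y:y+h,x:x+w],None,fx=s,fy=s,interpolation=cv2.INTER_CUBIC)
    for i in range(0,w,10):
        cv2.line(o,(i*s,0),(i*s,6 if i%50 else 12),(255,0,255),1)
        if i%20==0: cv2.putText(o,str(x+i),(i*s,20),0,.33,(255,0,255),1)
    for j in range(0,h,10):
        cv2.line(o,(0,j*s),(6,j*s),(255,0,255),1)
        if j%20==0 and j: cv2.putText(o,str(y+j),(8,j*s+4),0,.33,(255,0,255),1)
    return o
E
python3 - <<'E'
from h import *
t=cv2.imread("pics/top0.png");s=cv2.imread("pics/side0.png")
A=[crop(t,75,140,80,110,4),crop(t,240,195,60,85,5)]
# row layout
C=np.zeros((600,800,3),np.uint8)
def put(o,x,y): C[y:y+o.shape[0],x:x+o.shape[1]]=o[:600-y,:800-x]
put(crop(t,80,140,75,60+45,3),0,0)
put(crop(t,240,195,60,85,4),230,0)
put(crop(t,175,150,50,90,3),475,0)
put(crop(s,140,298,115,85,3),0,320)
put(crop(s,268,205,62,72,4),350,345)
put(crop(s,200,240,60,65,3),610,345)
cv2.imwrite("pics/c1.png",C)
E
```

```text
(no output)
```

View pics/c1.png

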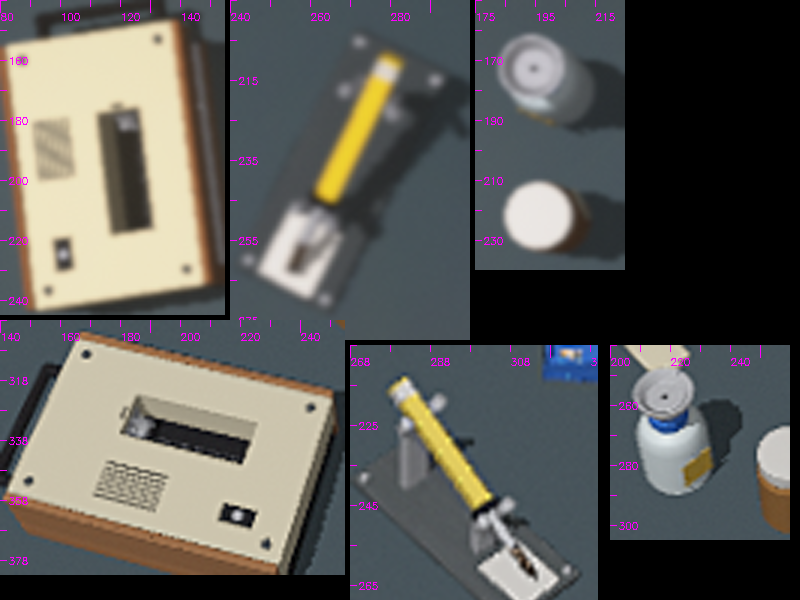

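The composite shows the bay opening at top (113–130,177–218), with something shiny at its upper end. In the side view it runs (183,330)–(225,343), shiny at its left end. The dish centre is at about top (194.5,172.5) and side (217.5,257). The brush handle runs from top (263,244) to (281,211). The shiny end could be either the spring or the leaf, so I'll zoom further.

Run:
```python
from h import *
t=cv2.imread("pics/top0.png");s=cv2.imread("pics/side0.png")
g=lambda o:(255*(o/255.)**.6).astype(np.uint8)
C=np.zeros((600,800,3),np.uint8)
a=crop(g(t),103,168,36,58,10);C[:580,:360]=a
b=crop(g(s),175,322,60,40,7);C[:280,370:790]=b
cv2.imwrite("pics/c2.png",C)
# yellow masks
for n,im in(("top",t),("side",s)):
    hsv=cv2.cvtColor(im,cv2.COLOR_BGR2HSV);m=cv2.inRange(hsv,(20,120,100),(35,255,255))
    k,l,st,ce=cv2.connectedComponentsWithStats(m)
    for i in range(1,k):
        if st[i,4]>60:
            p=np.argwhere(l==i)[:,::-1].astype(float);r=cv2.minAreaRect(p.astype(np.float32))
            d=np.linalg.svd(p-p.mean(0),full_matrices=False)[2][0];q=(p-p.mean(0))@d
            print(n,st[i],p.mean(0).round(1),"ends",(p.mean(0)+d*q.min()).round(1),(p.mean(0)+d*q.max()).round(1))
print("dish",tri((194.5,172.5),(217.5,257)),onz("top",(194.5,172.5),120))
for p in [(113,179),(124,177),(118,218),(130,216)]: print("bay top",p,onz("top",p,76).round(1))
print("jar",onz("top",(197,222),98).round(),"cells",onz("top",(135,274),57).round(),onz("top",(160,266),57).round(),"door",onz("top",(251,140),4).round())
for p in [(83,155),(136,147),(150,234),(92,243)]: print("radio",onz("top",p,76).round())
```

```text
top [246  55  61  68 884] [275.9  90.4] ends [297.1  62.7] [256.8 115.4]
top [473 208  26  12 249] [485.7 213.3] ends [473.1 212. ] [498.3 214.7]
top [261 214  20  32 225] [270.2 229.7] ends [277.5 214.8] [262.7 244.8]
side [328 109  12  14  82] [333.8 115.4] ends [337.1 109.6] [330.5 121.4]
side [164 183  43  47 521] [186.1 209.7] ends [167.8 187. ] [198.6 225.2]
side [281 218  22  28 187] [291.7 231.6] ends [282.2 218.2] [300.7 244.2]
dish (array([643.44483468, -47.31626023, 119.67602628]), np.float64(1.1169808362617988)) [643.92613005 -47.18518866 120.        ]
bay top (113, 179) [636.9 182.2  76. ]
bay top (124, 177) [642.  152.5  76. ]
bay top (118, 218) [531.4 166.3  76. ]
bay top (130, 216) [536.3 134.2  76. ]
jar [517. -50.  98.] cells [381. 125.  57.] [402.  57.  57.] door [ 757. -186.    4.]
radio [704. 265.  76.]
radio [724. 122.  76.]
radio [488.  80.  76.]
radio [466. 234.  76.]
```

View pics/c2.png

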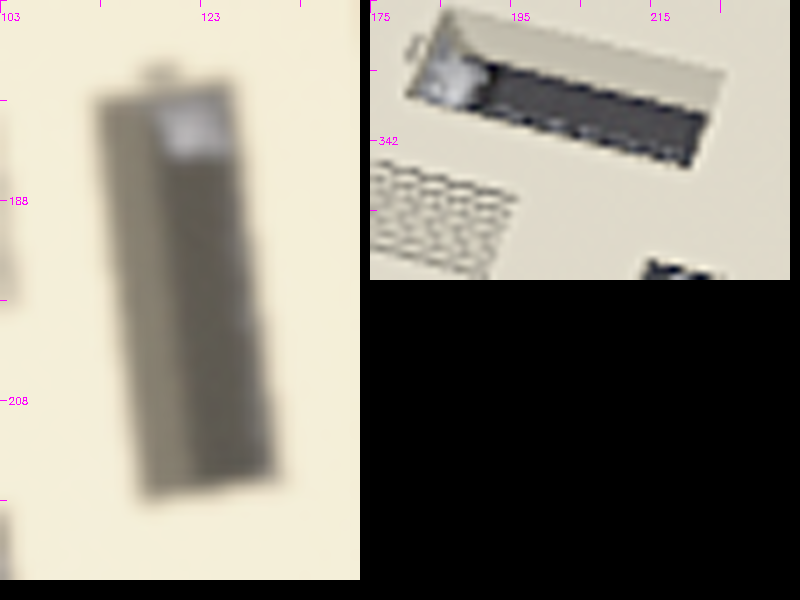

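Run:
```python
from h import *
for p in [(181.3,335.5),(186,323.5),(225.3,332.8),(220.3,345.5)]: print("bay side",p,onz("side",p,76).round(1))
for p in [(113,178.3),(126.2,176.6),(117.5,217.8),(130.8,216)]: print("bay top",p,onz("top",p,76).round(1))
u=np.array([-105,-17.]);u/=np.linalg.norm(u);v=np.array([-u[1],u[0]])
c=np.array([640,152.]); 
for nm,o in(("wall here",0),("wall +20",-20)):
    for z in(76,34):
        X=[*(c+o*u),z]; print(nm,z,"side",proj("side",X).round(1),"top",proj("top",X).round(1))
for p in [(190.5,331)]: print("side dark corner floor z34",onz("side",p,34).round(1))
for p in [(119,184),(124.5,183.3)]:print("shiny lower edge z34",onz("top",p,34).round(1),"z55",onz("top",p,55).round(1))
for p in [(189,337),(193,332)]:print("shiny side right edge z34",onz("side",p,34).round(1),"z55",onz("side",p,55).round(1))
# brush
for n,a,b in(("top",(277.5,214.8),(262.7,244.8)),("side",(282.2,218.2),(300.7,244.2))):pass
print("collar end",tri((262.7,244.8),(300.7,244.2)),"yellow tail end",tri((277.5,214.8),(282.2,218.2)))
```

```text
bay side (181.3, 335.5) [635.7 182.6  76. ]
bay side (186, 323.5) [641.3 148.3  76. ]
bay side (225.3, 332.8) [534.2 132.5  76. ]
bay side (220.3, 345.5) [530.5 168.4  76. ]
bay top (113, 178.3) [638.8 182.2  76. ]
bay top (126.2, 176.6) [643.  146.6  76. ]
bay top (117.5, 217.8) [531.9 167.7  76. ]
bay top (130.8, 216) [536.3 132.1  76. ]
wall here 76 side [[185.7 324.9]] top [[124.2 177.7]]
wall here 34 side [[188.6 332. ]] top [[129.8 180.1]]
wall +20 76 side [[178.6 323.2]] top [[123.2 170.5]]
wall +20 34 side [[181.7 330.4]] top [[128.8 173.1]]
side dark corner floor z34 [636.7 147.6  34. ]
shiny lower edge z34 [629.4 182.1  34. ] z55 [626.2 173.9  55. ]
shiny lower edge z34 [631.2 166.8  34. ] z55 [628.  158.8  55. ]
shiny side right edge z34 [631.8 164.4  34. ] z55 [623.5 171.5  55. ]
shiny side right edge z34 [629.  147.5  34. ] z55 [620.7 155.   55. ]
collar end (array([ 455.57715011, -219.36507183,   59.42781424]), np.float64(0.33419320255041507)) yellow tail end (array([ 532.47413497, -260.62648125,  103.46266002]), np.float64(0.3329654958434456))
```

The floor corner sits right under the opening's high-x end, so that end is open (the spring end). The leaf end is therefore at low x. Next I'll check the brush pose against the stand's screws.

```bash
cat >> h.py <<'E'
def go(x,y,z,yaw=None):
    "tool-frame move from now to TCP target"
    from scipy.spatial.transform import Rotation as Rn
    s=sense();R=Rn.from_euler("xyz",s["tcp_rot"]).as_matrix()
    d=R.T@(np.array([x,y,z])-s["eef_pos"]);cy=np.arctan2(R[1,0],R[0,0])
    t=0 if yaw is None else -((yaw-cy+np.pi)%(2*np.pi)-np.pi)
    print("at",s["eef_pos"].round(1),"yaw",cy.round(4),"F",s["contact_force"].round(1),"open",round(s["opening"],3),"t",round(s["clock"],2),"-> shift",d.round(1),"turn",round(t,4),"axes",R.round(3).tolist())
E
python3 - <<'E'
from h import *
S=[onz("top",p,8)[:2] for p in [(272.5,205.5),(291.5,215),(244.5,259.5),(263.5,269.5)]]
c=sum(S)/4;d=(S[0]+S[1]-S[2]-S[3]);d/=np.linalg.norm(d);print("origin",c,"dir",d,np.degrees(np.arctan2(d[1],d[0])),"grip",c+13*d, np.linalg.norm(S[0]-S[2]),np.linalg.norm(S[0]-S[1]))
# yellow mid line at top view, expected axis heights top surface
for p,z in(((277.5,214.8),98+5),((262.7,244.8),54+5)):print(onz("top",p,z))
go(488,-237,340,np.radians(151.8))
E
```

```text
origin [ 476.42574108 -232.34153178] dir [ 0.8832797  -0.46884642] -27.95944129210241 grip [ 487.90837721 -238.43653526] 170.9223940851503 60.12949028637856
[ 532.66630131 -260.57367731  103.        ]
[ 455.41636256 -219.3925495    59.        ]
at [222.3 583.9 404. ] yaw 2.7778 F [-0.  -0.7 -0.3] open 0.999 t 0.1 -> shift [-540.4 -672.6   64.8] turn 0.1284 axes [[-0.935, 0.356, -0.0], [0.356, 0.935, -0.001], [0.0, -0.001, -1.0]]
```

step_arm([
  [[-38,-48,0],0,0.7],
  [[-38,-48,0],0,0.7],
  [[-38,-48,0],0,0.7],
  [[-38,-48,0],0,0.7],
  [[-38,-48,0],0,0.7],
  [[-38,-48,0],0,0.7],
  [[-38,-48,0],0,0.7],
  [[-38,-48,0],0,0.7],
  [[-38,-48,0],0,0.7],
  [[-38,-48,0],0,0.7],
  [[-38,-48,0],0,0.7],
  [[-38,-48,0],0,0.7],
  [[-38,-48,0],0,0.7],
])

```text
clock: 1.72
eef_pos: [465.1, -189.3, 403.6]
tcp_rot: [3.141, 0.003, 2.785]
contact_force: [1.2, 0.7, 0.5]
opening: 0.699
```

Run:
```python
from h import *
go(488,-238,340,np.radians(152))
```

```text
at [ 465.1 -189.3  403.6] yaw 2.7845 F [1.2 0.7 0.5] open 0.699 t 1.73 -> shift [-38.2 -37.6  63.8] turn 0.1316 axes [[-0.937, 0.35, 0.003], [0.35, 0.937, -0.001], [-0.003, 0.0, -1.0]]
```

step_arm([
  [[-19,-19,30],0,0.7],
  [[-19,-19,30],0,0.7],
  [[0,0,4],0.13,0.7],
  [[0,0,0],0,0.7],
])

```text
clock: 2.22
eef_pos: [488.6, -244.9, 336.8]
tcp_rot: [3.141, 0.004, 2.647]
contact_force: [-1.0, -0.4, -0.9]
opening: 0.702
```

Run:
```python
from h import *
go(488,-238,226,np.radians(152))
t=grab_frame("top");s=grab_frame("side")
cv2.imwrite("pics/g1.png",np.hstack([crop(t,225,180,90,100,4),crop(s,255,180,90,100,4)]))
```

```text
at [ 488.6 -244.9  336.8] yaw 2.6466 F [-1.  -0.4 -0.9] open 0.702 t 2.23 -> shift [  4.2   5.8 110.8] turn -0.0063 axes [[-0.88, 0.475, 0.003], [0.475, 0.88, -0.001], [-0.004, 0.0, -1.0]]
```

View pics/g1.png

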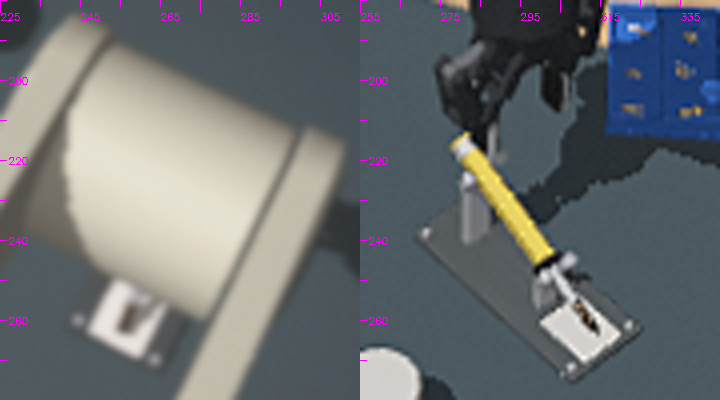

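In the side view the open fingers (about 445–560 px across the crop) straddle the handle from above. The arm hides the brush from the top camera. I'll correct the offset and go down.

step_arm([
  [[4,6,0],0,0.7],
  [[0,0,30],0,0.7],
  [[0,0,30],0,0.7],
  [[0,0,25],0,0.7],
  [[0,0,0],0,0.7],
])

```text
clock: 2.95
eef_pos: [489.5, -234.5, 254.4]
tcp_rot: [3.141, 0.011, 2.659]
contact_force: [0.1, 0.4, 0.4]
opening: 0.698
```

Run:
```python
from h import *
go(488,-238,226,np.radians(152))
```

```text
at [ 489.5 -234.5  254.4] yaw 2.6593 F [0.1 0.4 0.4] open 0.698 t 2.95 -> shift [-0.  -3.8 28.4] turn 0.0064 axes [[-0.886, 0.464, 0.01], [0.464, 0.886, -0.004], [-0.011, 0.001, -1.0]]
```

step_arm([
  [[0,-4,14],0.006,0.7],
  [[0,0,14],0,0.7],
  [[0,0,0],0,0.7],
])

```text
clock: 3.32
eef_pos: [488.7, -238.2, 227.1]
tcp_rot: [3.14, 0.015, 2.655]
contact_force: [-0.0, -0.2, -0.2]
opening: 0.696
```

Run:
```python
from h import *
go(488,-238,226,np.radians(152))
```

```text
at [ 488.7 -238.2  227.1] yaw 2.6545 F [-0.  -0.2 -0.2] open 0.696 t 3.33 -> shift [ 0.7 -0.1  1.1] turn 0.0016 axes [[-0.884, 0.468, 0.014], [0.468, 0.884, -0.006], [-0.015, 0.001, -1.0]]
```

step_arm([
  [[0,0,0],0,0],
  [[0,0,0],0,0],
  [[0,0,0],0,0],
  [[0,0,0],0,0],
  [[0,0,0],0,0],
  [[0,0,0],0,0],
], force=110)

```text
clock: 4.08
eef_pos: [489.1, -238.5, 228.4]
tcp_rot: [3.14, 0.017, 2.654]
contact_force: [0.1, 0.6, -1.0]
opening: 0.141
```

step_arm([
  [[0,0,-10],0,0],
  [[0,0,-20],0,0],
  [[0,0,-30],0,0],
  [[0,0,-40],0,0],
  [[0,0,-40],0,0],
  [[0,0,0],0,0],
])

```text
clock: 4.82
eef_pos: [486.8, -237.5, 375.4]
tcp_rot: [3.14, 0.017, 2.655]
contact_force: [-0.4, -0.3, 0.4]
opening: 0.139
```

Run:
```python
from h import *
h=np.array([np.cos(np.radians(-28)),np.sin(np.radians(-28))])
tip=np.array([643.5,-47.3])-5*h; g=tip+92.7*h
print(g)
go(g[0],g[1],375)
s=grab_frame("side");t=grab_frame("top")
cv2.imwrite("pics/g2.png",np.hstack([crop(t,225,180,80,100,5),crop(s,255,160,80,100,5)]))
```

```text
[720.93450389 -88.47265606]
at [ 486.8 -237.5  375.4] yaw 2.6545 F [-0.4 -0.3  0.4] open 0.139 t 4.83 -> shift [-137.1  241.3    3. ] turn 0 axes [[-0.884, 0.468, 0.016], [0.468, 0.884, -0.007], [-0.017, 0.001, -1.0]]
```

View pics/g2.png

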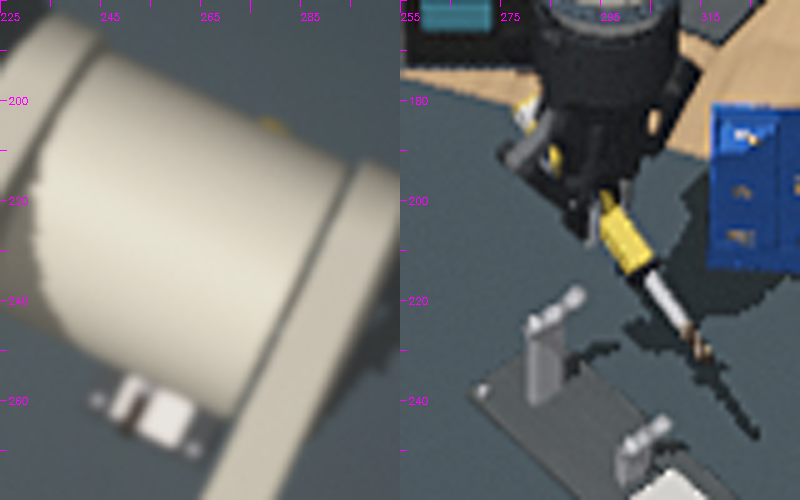

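The side view shows the brush held and clear of the stand, with the tip at about (316.5,231.5).

step_arm([
  [[-18,32,0],0,0],
  [[-20,36,0],0,0],
  [[-20,36,0],0,0],
  [[-20,36,0],0,0],
  [[-20,36,0],0,0],
  [[-20,36,0],0,0],
  [[-15,28,0],0,0],
  [[0,0,0],0,0],
])

```text
clock: 5.92
eef_pos: [718.8, -81.8, 357.7]
tcp_rot: [-3.136, -0.009, 2.653]
contact_force: [-1.8, -0.4, -0.5]
opening: 0.143
```

Run:
```python
from h import *
print("tip exp at lift",proj("side",[486.8-92.7*.883,-237.5+92.7*.469,169]),"seen 316.5 231.5")
go(721,-88.5,345)
s=grab_frame("side");t=grab_frame("top")
cv2.imwrite("pics/d1.png",np.hstack([crop(t,160,130,80,80,5),crop(s,185,200,80,80,5)]))
```

```text
tip exp at lift [[316.23268035 232.14829951]] seen 316.5 231.5
at [718.8 -81.8 357.7] yaw 2.6528 F [-1.8 -0.4 -0.5] open 0.143 t 5.92 -> shift [-5.2 -4.8 12.7] turn 0 axes [[-0.883, 0.469, -0.01], [0.469, 0.883, -0.0], [0.009, -0.005, -1.0]]
```

View pics/d1.png

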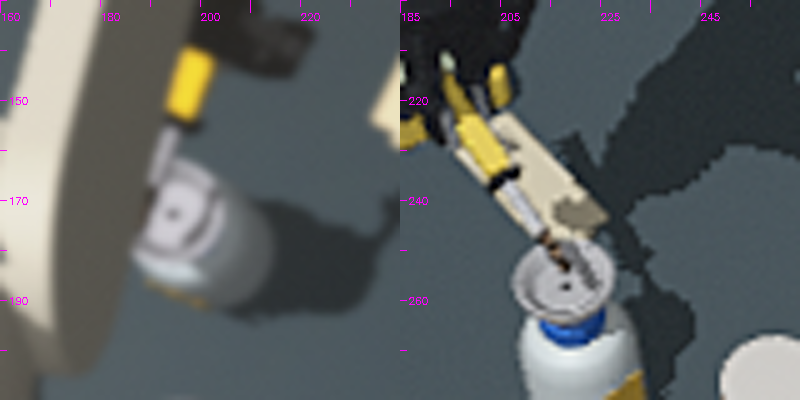

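The tip is at side (218.6,254) and top (190,167.5), a little beside the dish centre (dark dot at side (218,257)). I'll triangulate the tip.

Run:
```python
from h import *
print(tri((190,167.5),(218.6,254)),proj("side",[637,-38.3,151]),proj("top",[637,-38.3,151]))
go(720,-88.5,335)
```

```text
(array([644.36928013, -43.25634141, 141.47311654]), np.float64(18.103176693973502)) [[216.48410087 253.44543687]] [[188.39119924 173.17010244]]
at [717.3 -83.1 358. ] yaw 2.6516 F [-0.2  0.1  0.6] open 0.139 t 6.03 -> shift [-5.1 -3.3 22.9] turn 0 axes [[-0.882, 0.471, -0.011], [0.471, 0.882, -0.001], [0.01, -0.006, -1.0]]
```

step_arm([
  [[-5,-3,8],0,0],
  [[0,0,10],0,0],
  [[0,0,4],0,0],
  [[0,0,0],0,0],
])

```text
clock: 6.52
eef_pos: [718.0, -90.8, 333.3]
tcp_rot: [-3.134, -0.012, 2.649]
contact_force: [0.0, -0.3, 0.7]
opening: 0.142
```

Run:
```python
from h import *
go(720.5,-88.5,328)
```

```text
at [718.  -90.8 333.3] yaw 2.649 F [ 0.  -0.3  0.7] open 0.142 t 6.53 -> shift [-1.2  3.3  5.2] turn 0 axes [[-0.881, 0.473, -0.014], [0.473, 0.881, -0.001], [0.012, -0.007, -1.0]]
```

step_arm([
  [[-1,3,3],0,0],
  [[0,0,3],0,0],
  [[0,0,0],0,0],
])

```text
clock: 6.9
eef_pos: [720.4, -88.5, 327.5]
tcp_rot: [-3.135, -0.011, 2.649]
contact_force: [0.2, -0.2, 0.3]
opening: 0.141
```

Run:
```python
from h import *
go(720.5,-88.5,322)
s=grab_frame("side")
cv2.imwrite("pics/d2.png",crop(s,190,225,60,60,9))
```

```text
at [720.4 -88.5 327.5] yaw 2.649 F [ 0.2 -0.2  0.3] open 0.141 t 6.9 -> shift [-0.1  0.   5.5] turn 0 axes [[-0.881, 0.473, -0.013], [0.473, 0.881, -0.001], [0.011, -0.007, -1.0]]
```

View pics/d2.png

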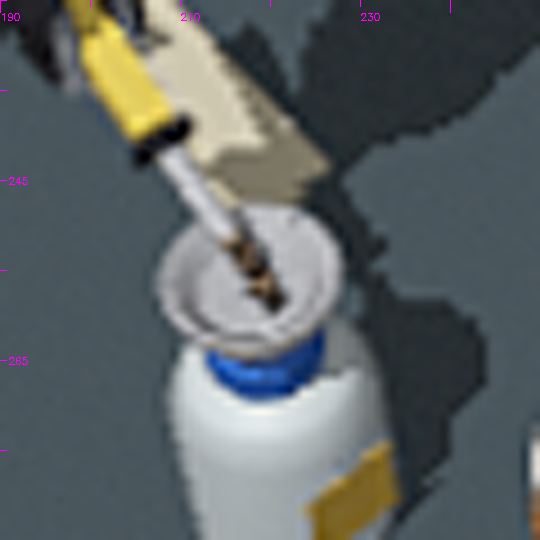

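The side view shows the tip inside the dish at about (221,259), a few millimetres past the centre dot and clear of the rim. Now I'll press down in small increments.

step_arm([
  [[-2,0,4],0,0],
  [[0,0,4],0,0],
  [[0,0,0],0,0],
])

```text
clock: 7.32
eef_pos: [722.4, -89.3, 320.0]
tcp_rot: [-3.135, -0.01, 2.649]
contact_force: [-0.4, 0.4, 3.8]
opening: 0.142
```

step_arm([
  [[0,0,3],0,0],
  [[0,0,3],0,0],
  [[0,0,0],0,0],
])

```text
clock: 7.7
eef_pos: [722.5, -89.4, 314.5]
tcp_rot: [-3.135, -0.01, 2.649]
contact_force: [-1.2, -0.9, 4.9]
opening: 0.141
```

step_arm([
  [[0,0,3],0,0],
  [[0,0,2],0,0],
  [[0,0,0],0,0],
])

```text
clock: 8.07
eef_pos: [723.0, -89.6, 311.8]
tcp_rot: [-3.136, -0.008, 2.649]
contact_force: [-3.2, 0.4, 7.3]
opening: 0.138
```

step_arm([
  [[0,0,3],0,0],
  [[0,0,2],0,0],
])

```text
clock: 8.32
eef_pos: [723.6, -90.0, 309.2]
tcp_rot: [-3.137, -0.005, 2.649]
contact_force: [-0.2, -0.1, 8.1]
opening: 0.138
```

Run:
```python
from h import *
go(720.5,-88.5,322)
s=grab_frame("side")
cv2.imwrite("pics/d3.png",crop(s,190,225,60,60,9))
```

```text
at [723.6 -90.  309.2] yaw 2.6493 F [-0.2 -0.1  8.1] open 0.138 t 8.32 -> shift [  3.5  -0.2 -12.8] turn 0 axes [[-0.881, 0.473, -0.007], [0.473, 0.881, -0.002], [0.005, -0.005, -1.0]]
```

View pics/d3.png

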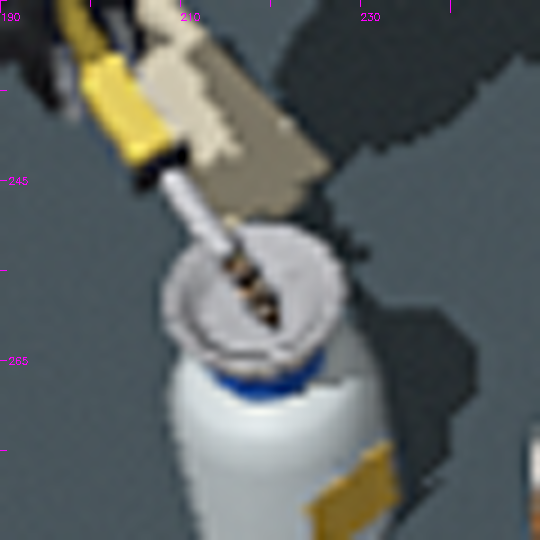

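The dish is lower: its rim dropped about 2.3 px, or 9–10 mm, at 8 N, with the tip near (220.5,261). I'll press slightly more for margin, then withdraw.

step_arm([
  [[0,0,3],0,0],
  [[0,0,2],0,0],
])

```text
clock: 8.62
eef_pos: [724.3, -90.5, 306.4]
tcp_rot: [-3.137, -0.002, 2.65]
contact_force: [-0.5, -1.4, 8.1]
opening: 0.14
```

step_arm([
  [[0,0,-5],0,0],
  [[0,0,-10],0,0],
  [[0,0,-20],0,0],
  [[0,0,-30],0,0],
  [[0,0,0],0,0],
  [[0,0,0],0,0],
])

```text
clock: 9.38
eef_pos: [724.6, -90.3, 375.2]
tcp_rot: [-3.137, -0.001, 2.65]
contact_force: [0.3, 0.2, -0.6]
opening: 0.14
```

Run:
```python
from h import *
u=np.array([.9915,.130]);g=np.array([511,147.7])+(45+92.7)*u
print(g);go(g[0],g[1],345,np.pi+np.arctan2(u[1],u[0]))
s=grab_frame("side");cv2.imwrite("pics/d4.png",s)
def axis(im,x0,y0,x1,y1):
    hsv=cv2.cvtColor(im,cv2.COLOR_BGR2HSV);m=cv2.inRange(hsv,(20,120,100),(35,255,255))[y0:y1,x0:x1]
    k,l,st,ce=cv2.connectedComponentsWithStats(m)
    for i in range(1,k):
        if st[i,4]>15: print(st[i],ce[i]+[x0,y0])
axis(s,180,190,250,265)
cv2.imwrite("pics/d4c.png",crop(s,185,195,65,65,9))
```

```text
[647.52955 165.601  ]
at [724.6 -90.3 375.2] yaw 2.6496 F [ 0.3  0.2 -0.6] open 0.14 t 9.38 -> shift [188.8 189.3  29.5] turn -0.6224 axes [[-0.881, 0.472, -0.002], [0.472, 0.881, -0.003], [0.001, -0.004, -1.0]]
[  0  18  27  22 270] [193.71111111 219.94074074]
```

View pics/d4c.png

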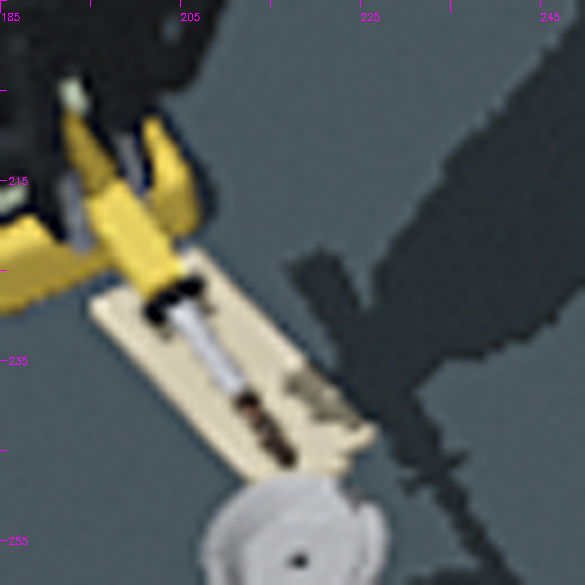

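The dish is back up, with its dot at (218.1,257.2) as before, and the tip is out at (217.2,246.4). I'll estimate the brush tilt in the grip from the tip pixel and the collar.

Run:
```python
from h import *
g=np.array([724.6,-90.3,375.2-157.4]);x=np.array([-.881,.472,0])
for ph in range(20,32,2):
    a=np.radians(ph);d=x*np.cos(a)-np.array([0,0,np.sin(a)])
    print(ph,proj("side",g+105*d).round(1),"collar63",proj("side",g+42*d).round(1),"z tip",(g+105*d)[2].round(1))
print("seen tip 217.2 246.4; collar ~",185+172/9,195+300/9)
```

```text
20 [[215.8 245. ]] collar63 [[202.5 226.9]] z tip 181.9
22 [[215.7 245.5]] collar63 [[202.5 227.1]] z tip 178.5
24 [[215.5 245.9]] collar63 [[202.4 227.3]] z tip 175.1
26 [[215.3 246.3]] collar63 [[202.4 227.5]] z tip 171.8
28 [[215.1 246.7]] collar63 [[202.3 227.6]] z tip 168.5
30 [[214.9 247. ]] collar63 [[202.3 227.8]] z tip 165.3
seen tip 217.2 246.4; collar ~ 204.11111111111111 228.33333333333334
```

The brush flattened a few degrees in the grip, to about 22–24°. That still works at TCP z ≈ 255. Next I'll turn to the bay direction.

step_arm([
  [[20,20,0],-0.16,0],
  [[20,20,0],-0.16,0],
  [[20,20,0],-0.16,0],
  [[20,20,0],-0.15,0],
  [[0,0,0],0,0],
])

```text
clock: 10.05
eef_pos: [665.0, 7.3, 370.0]
tcp_rot: [-3.14, -0.009, -2.985]
contact_force: [0.5, -0.0, -0.2]
opening: 0.138
```

Run:
```python
from h import *
u=np.array([.9915,.130]);g=np.array([511,147.7])+(45+96)*u
print(g);go(g[0],g[1],345,np.pi+np.arctan2(u[1],u[0]))
```

```text
[650.8015 166.03  ]
at [665.    7.3 370. ] yaw -2.9848 F [ 0.5 -0.  -0.2] open 0.138 t 10.05 -> shift [-11.  159.1  24.6] turn 0.0264 axes [[-0.988, -0.156, -0.009], [-0.156, 0.988, -0.003], [0.009, -0.002, -1.0]]
```

step_arm([
  [[-2,30,0],0.02,0],
  [[-2,35,0],0,0],
  [[-2,35,5],0,0],
  [[-2,35,10],0,0],
  [[-2,20,10],0,0],
  [[0,0,0],0,0],
  [[0,0,0],0,0],
])

```text
clock: 10.92
eef_pos: [656.6, 162.2, 340.3]
tcp_rot: [-3.137, -0.011, -3.021]
contact_force: [0.4, -0.8, 0.3]
opening: 0.136
```

Run:
```python
from h import *
go(650.8,166,255,np.pi+.1304)
s=grab_frame("side");t=grab_frame("top")
cv2.imwrite("pics/b1.png",np.hstack([crop(t,95,120,65,110,6),crop(s,165,280,65,110,6)]))
```

```text
at [656.6 162.2 340.3] yaw -3.0208 F [ 0.4 -0.8  0.3] open 0.136 t 10.93 -> shift [ 4.4  4.9 85.3] turn -0.0096 axes [[-0.993, -0.121, -0.01], [-0.121, 0.993, -0.006], [0.011, -0.005, -1.0]]
```

View pics/b1.png

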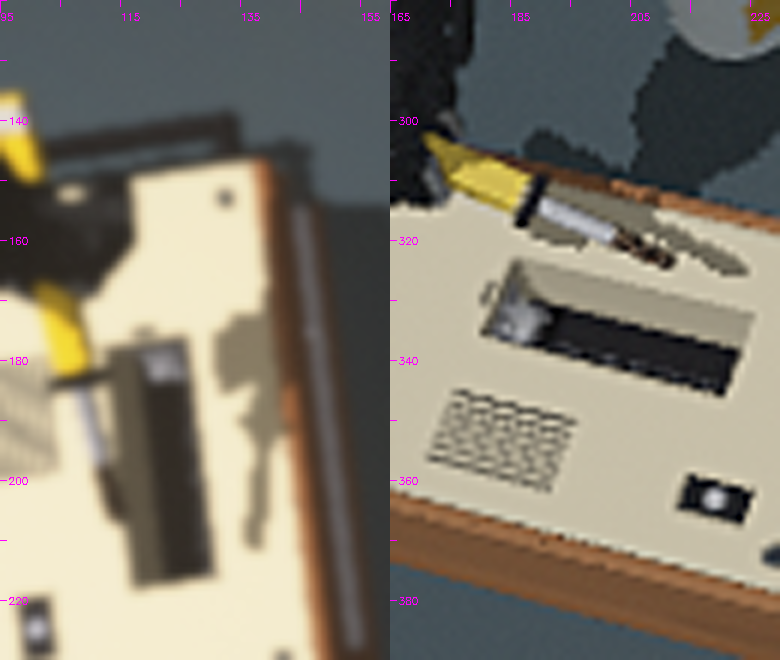

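The tip shows at top (114.7,206.7) and side (211.7,323.7). The collar is at top (108.3,183.3) and side (188.3,313.7). The bay opening and spring are unchanged. I'll triangulate.

Run:
```python
from h import *
T,e=tri((114.7,206.7),(211.7,323.7));C,e2=tri((108.3,183.3),(188.3,313.7))
d=C-T;print(T.round(1),e.round(1),C.round(1),e2.round(1),np.linalg.norm(d),"elev",np.degrees(np.arcsin(d[2]/np.linalg.norm(d))),"az",np.degrees(np.arctan2(d[1],d[0])))
p=sense()["eef_pos"];print("tip-TCP",(T-p).round(1))
u=np.array([.9915,.130]);v=np.array([-.130,.9915]);q=T[:2]-[511,147.7];print("s",q@u,"lat",q@v)
go(*p,np.pi+.1304)
```

```text
[555.2 149.1 142.2] 0.8 [611.3 156.7 166.2] 0.8 61.51191443423065 elev 22.958475891997793 az 7.69330249138333
tip-TCP [-101.3  -12.9 -198.3]
s 43.99987175462899 lat -4.342945218836534
at [656.5 162.  340.5] yaw -3.0212 F [0.8 0.  0.5] open 0.141 t 11.03 -> shift [0. 0. 0.] turn -0.01 axes [[-0.993, -0.12, -0.01], [-0.12, 0.993, -0.006], [0.01, -0.005, -1.0]]
```

step_arm([
  [[0,4,0],-0.01,0],
  [[0,0,25],0,0],
  [[0,0,30],0,0],
  [[0,0,20],0,0],
  [[0,0,0],0,0],
  [[0,0,0],0,0],
])

```text
clock: 11.78
eef_pos: [657.2, 163.6, 267.0]
tcp_rot: [-3.137, -0.005, -3.013]
contact_force: [-0.7, 0.2, 0.3]
opening: 0.137
```

Run:
```python
from h import *
go(656,166.3,256,np.pi+.1304)
```

```text
at [657.2 163.6 267. ] yaw -3.013 F [-0.7  0.2  0.3] open 0.137 t 11.78 -> shift [ 0.7  2.9 11. ] turn -0.0018 axes [[-0.992, -0.128, -0.004], [-0.128, 0.992, -0.005], [0.005, -0.004, -1.0]]
```

step_arm([
  [[0,3,6],0,0],
  [[0,0,5],0,0],
  [[8,0,0],0,0],
  [[8,0,0],0,0],
  [[6,0,0],0,0],
  [[0,0,0],0,0],
])

```text
clock: 12.52
eef_pos: [633.6, 163.9, 257.8]
tcp_rot: [-3.138, -0.002, -3.013]
contact_force: [0.6, 0.5, -0.0]
opening: 0.143
```

Run:
```python
from h import *
p=sense()["eef_pos"]
go(*p,np.pi+.1304)
T=p+[-101.3,-12.9,-198.3];u=np.array([.9915,.130]);v=np.array([-.130,.9915]);q=T[:2]-[511,147.7];print("s",q@u,"lat",q@v,"z",T[2])
print("pred tip top",proj("top",T),"side",proj("side",T))
s=grab_frame("side");t=grab_frame("top");cv2.imwrite("pics/b2t.png",t);cv2.imwrite("pics/b2s.png",s)
```

```text
at [633.6 163.9 257.8] yaw -3.0127 F [ 0.6  0.5 -0. ] open 0.143 t 12.53 -> shift [0. 0. 0.] turn -0.0015 axes [[-0.992, -0.129, -0.001], [-0.129, 0.992, -0.004], [0.002, -0.004, -1.0]]
s 21.57739146360808 lat 0.519558865296977 z 59.452072735639206
pred tip top [[126.00695035 217.95556509]] side [[223.47927553 342.02945383]]
```

step_arm([
  [[3,0,2],0,0],
  [[3,0,0],0,0],
  [[0,0,0],0,0],
])

```text
clock: 13.0
eef_pos: [628.2, 163.1, 255.6]
tcp_rot: [-3.138, -0.001, -3.013]
contact_force: [0.6, -0.3, -0.1]
opening: 0.141
```

```bash
cat > f.py <<'E'
from h import *
u=np.array([.9915,.130]);F=[];P=[]
for i in range(6):
    s=sense();F.append(s["contact_force"]);P.append(s["eef_pos"]);grab_frame("side")
F=np.array(F);p=np.mean(P,0);q=(p+[-101.3,-12.9,-198.3])[:2]-[511,147.7]
print("Fu",(F[:,:2]@u).round(1),"mean F",F.mean(0).round(2),"Fu",(F[:,:2]@u).mean().round(2),"s",round(q@u,1),"lat",round(q[1]*u[0]-q[0]*u[1],1),"TCP",p.round(1),"t",s["clock"])
E
python3 f.py
```

```text
Fu [ 0.6 -0.1 -0.1 -0.1  0.2 -1. ] mean F [-0.08 -0.16 -0.56] Fu -0.1 s 16.2 lat 0.5 TCP [628.3 163.2 255.7] t 13.25
```

step_arm([
  [[2,0,0],0,0],
  [[2,0,0],0,0],
  [[0,0,0],0,0],
])

```text
clock: 13.68
eef_pos: [624.2, 162.6, 255.7]
tcp_rot: [-3.138, -0.001, -3.013]
contact_force: [-0.7, 0.3, -0.4]
opening: 0.14
```

```bash
python3 f.py
```

```text
Fu [-0.6 -0.7 -0.1 -0.1 -0.3 -0.1] mean F [-0.31 -0.1  -0.27] Fu -0.32 s 12.2 lat 0.5 TCP [624.3 162.7 255.8] t 13.925
```

step_arm([
  [[2,0,0],0,0],
  [[0,0,0],0,0],
])

```text
clock: 14.22
eef_pos: [622.3, 162.4, 255.7]
tcp_rot: [-3.138, -0.001, -3.013]
contact_force: [-0.2, 0.2, 0.1]
opening: 0.136
```

```bash
python3 f.py
```

```text
Fu [-0.1 -0.1 -0.6 -0.2 -0.2 -0.1] mean F [-0.15 -0.53 -0.38] Fu -0.22 s 10.3 lat 0.5 TCP [622.4 162.4 255.7] t 14.475
```

step_arm([
  [[2,0,0],0,0],
  [[0,0,0],0,0],
])

```text
clock: 14.78
eef_pos: [620.7, 162.2, 255.9]
tcp_rot: [-3.138, 0.001, -3.013]
contact_force: [1.5, 1.0, -0.5]
opening: 0.143
```

```bash
python3 f.py
```

```text
Fu [1.6 1.2 1.2 0.5 1.6 1.6] mean F [ 1.25  0.24 -0.13] Fu 1.27 s 8.5 lat 0.5 TCP [620.7 162.2 255.9] t 15.025
```

step_arm([
  [[2,0,0],0,0],
  [[0,0,0],0,0],
])

```text
clock: 15.32
eef_pos: [619.1, 162.0, 256.2]
tcp_rot: [-3.138, 0.002, -3.013]
contact_force: [2.0, 0.5, 0.6]
opening: 0.144
```

```bash
python3 f.py
```

```text
Fu [2.  3.1 2.6 2.4 2.6 3.1] mean F [2.63 0.18 0.31] Fu 2.63 s 6.9 lat 0.5 TCP [619.1 162.  256.1] t 15.575
```

step_arm([
  [[1,0,0],0,0],
  [[0,0,0],0,0],
  [[0,0,0],0,0],
  [[0,0,0],0,0],
])

```text
clock: 16.12
eef_pos: [618.4, 161.9, 256.3]
tcp_rot: [-3.138, 0.003, -3.013]
contact_force: [2.7, 0.8, -0.0]
opening: 0.142
```

```bash
python3 f.py; python3 f.py
```

```text
Fu [2.8 2.5 2.8 3.2 2.8 3.2] mean F [2.88 0.05 0.38] Fu 2.86 s 6.2 lat 0.5 TCP [618.3 161.9 256.2] t 16.375
Fu [3.5 2.2 3.1 2.7 3.4 3.1] mean F [2.97 0.37 0.39] Fu 2.99 s 6.1 lat 0.5 TCP [618.3 161.9 256.2] t 16.675
```

The leaf was held at about 3 N (≈2.6 mm) for over a second. Now I'll withdraw along the bay, then up.

step_arm([
  [[-4,0,0],0,0],
  [[-8,0,0],0,0],
  [[-12,0,0],0,0],
  [[-12,0,0],0,0],
  [[0,0,-15],0,0],
  [[0,0,-35],0,0],
  [[0,0,-40],0,0],
  [[0,0,0],0,0],
  [[0,0,0],0,0],
])

```text
clock: 17.85
eef_pos: [655.5, 167.0, 350.0]
tcp_rot: [-3.138, -0.003, -3.013]
contact_force: [-0.8, -0.1, -0.7]
opening: 0.143
```

Run:
```python
from h import *
s=grab_frame("side");t=grab_frame("top");cv2.imwrite("pics/r_t.png",t);cv2.imwrite("pics/r_s.png",s)
def yend(im,box,sgn):
    x0,y0,x1,y1=box
    m=cv2.inRange(cv2.cvtColor(im,cv2.COLOR_BGR2HSV),(20,120,100),(35,255,255))[y0:y1,x0:x1]
    k,l,st,ce=cv2.connectedComponentsWithStats(m)
    for i in range(1,k):
        if st[i,4]>30:
            p=np.argwhere(l==i)[:,::-1].astype(float)+[x0,y0];c=p.mean(0);d=np.linalg.svd(p-c,full_matrices=False)[2][0]
            if d@sgn<0:d=-d
            q=(p-c)@d;print(st[i],"c",c.round(1),"front",(c+d*q.max()).round(1),"dir",d.round(2))
yend(t,(80,120,160,230),np.array([0,1]));yend(s,(150,270,240,350),np.array([1,0.3]))
go(489.1,-238.5,375,2.654)
print(sense()["tcp_rot"])
```

```text
[ 9 21  9  9 56] c [ 93.8 144.5] front [ 97.  148.1] dir [0.66 0.75]
[17 47 10 15 94] c [101.5 174.1] front [104.  181.4] dir [0.33 0.94]
[74  5 10 12 59] c [228.5 280.6] front [232.7 275.6] dir [ 0.65 -0.76]
[ 20  32  16  13 106] c [177.6 308.5] front [184.1 312. ] dir [0.88 0.48]
at [655.7 167.  349.7] yaw -3.0133 F [ 0.7 -0.  -0.3] open 0.139 t 17.95 -> shift [ 217.2 -381.   -23.1] turn 0.6159 axes [[-0.992, -0.128, -0.003], [-0.128, 0.992, -0.004], [0.003, -0.004, -1.0]]
[-3.13775834 -0.00322559 -3.01329452]
```

Run:
```python
from h import *
C,e=tri((104,181.4),(184.1,312));p=np.array([655.6,167,349.8]);x=np.array([-.992,-.128]);y=np.array([-.128,.992])
d=C-p;print(C.round(1),e.round(1),"fwd",(d[:2]@x).round(1),"lat",(d[:2]@y).round(1),"dz",d[2].round(1))
p=np.array([489.1,-238.5,228.4]);a=2.654;x=np.array([np.cos(a),np.sin(a)]);y=np.array([np.sin(a),-np.cos(a)])
d=np.array([455.5,-219.4,59.4])-p;print("stand fwd",d[:2]@x,"lat",d[:2]@y,"dz",d[2])
```

```text
[615.3 162.  180.5] 2.0 fwd 40.6 lat 0.2 dz -169.3
stand fwd 38.63272406041453 lat 1.1325332983490934 dz -169.0
```

The brush slid by about 1 mm at most in the grip. Carrying it back to above the stand.

step_arm([
  [[20,-35,-12],0,0],
  [[27,-47,-11],0,0],
  [[27,-47,0],0,0],
  [[27,-47,0],0,0],
  [[27,-47,0],0,0],
  [[27,-47,0],0,0],
  [[27,-47,0],0,0],
  [[20,-35,0],0,0],
  [[0,0,0],0.16,0],
  [[0,0,0],0.16,0],
  [[0,0,0],0.15,0],
  [[0,0,0],0.14,0],
  [[0,0,0],0,0],
])

```text
clock: 19.58
eef_pos: [491.6, -218.8, 363.1]
tcp_rot: [-3.131, -0.021, 2.643]
contact_force: [0.0, -0.7, -0.7]
opening: 0.144
```

Run:
```python
from h import *
go(492,-240,300,2.654);print(sense()["tcp_rot"])
```

```text
at [ 491.6 -218.8  363.1] yaw 2.6426 F [ 0.  -0.7 -0.7] open 0.144 t 19.57 -> shift [-11.8 -17.7  63. ] turn -0.0114 axes [[-0.878, 0.478, -0.024], [0.478, 0.878, 0.0], [0.021, -0.011, -1.0]]
[-3.13055201 -0.02079523  2.64255573]
```

step_arm([
  [[-9,-9,10],-0.011,0],
  [[-8,-8,20],0,0],
  [[0,0,20],0,0],
  [[0,0,0],0,0],
  [[0,0,0],0,0],
])

```text
clock: 20.2
eef_pos: [497.9, -244.6, 308.9]
tcp_rot: [-3.131, -0.023, 2.668]
contact_force: [-0.0, -0.7, -0.0]
opening: 0.142
```

```bash
cat > g.py <<'E'
from h import *
from scipy.spatial.transform import Rotation as Rn
s=sense();R=Rn.from_euler("xyz",s["tcp_rot"]).as_matrix();g=s["eef_pos"]+157.4*R[:,2]
tgt=np.array([491.6,-239.6])+3*np.array([.883,-.469])
print("grip pt",g.round(1),"tool err xy",(R[:2,:2].T@(tgt-g[:2])).round(1),"pitch",R[2,0].round(4));go(*s["eef_pos"],2.654)
E
python3 g.py
```

```text
grip pt [ 493.9 -244.6  151.5] tool err xy [1.3 3.3] pitch 0.0227
at [ 497.9 -244.6  308.9] yaw 2.6678 F [-0.  -0.7 -0. ] open 0.142 t 20.2 -> shift [0. 0. 0.] turn 0.0138 axes [[-0.89, 0.456, -0.025], [0.456, 0.89, 0.001], [0.023, -0.011, -1.0]]
```

step_arm([
  [[1,3,20],0.013,0],
  [[0,0,20],0,0],
  [[0,0,14],0,0],
  [[0,0,0],0,0],
])

```text
clock: 20.7
eef_pos: [498.5, -242.4, 256.3]
tcp_rot: [-3.13, -0.017, 2.658]
contact_force: [0.4, -0.4, -0.3]
opening: 0.142
```

```bash
python3 g.py
```

```text
grip pt [ 495.3 -242.7   99. ] tool err xy [1.7 1. ] pitch 0.0174
at [ 498.5 -242.4  256.3] yaw 2.6577 F [ 0.4 -0.4 -0.3] open 0.142 t 20.7 -> shift [0. 0. 0.] turn 0.0037 axes [[-0.885, 0.465, -0.021], [0.465, 0.885, -0.002], [0.017, -0.011, -1.0]]
```

step_arm([
  [[1,1,7],0.004,0],
  [[0,0,6],0,0],
  [[0,0,0],0,0],
])

```text
clock: 21.08
eef_pos: [498.4, -241.3, 244.0]
tcp_rot: [-3.13, -0.015, 2.654]
contact_force: [-0.0, 0.7, 0.3]
opening: 0.139
```

step_arm([
  [[0,0,4],0,0],
  [[0,0,4],0,0],
  [[0,0,0],0,0],
])

```text
clock: 21.45
eef_pos: [498.4, -241.4, 235.8]
tcp_rot: [-3.13, -0.014, 2.654]
contact_force: [0.3, -0.2, -1.5]
opening: 0.138
```

```bash
python3 g.py
```

```text
grip pt [ 495.6 -241.9   78.4] tool err xy [1.6 0.1] pitch 0.0144
at [ 498.4 -241.4  235.8] yaw 2.6538 F [ 0.3 -0.2 -1.5] open 0.138 t 21.45 -> shift [0. 0. 0.] turn -0.0002 axes [[-0.883, 0.468, -0.018], [0.469, 0.883, -0.003], [0.014, -0.011, -1.0]]
```

step_arm([
  [[1,0,2],0,0],
  [[0,0,2],0,0],
  [[0,0,0],0,0],
], force=25)

```text
clock: 21.82
eef_pos: [497.6, -241.0, 233.3]
tcp_rot: [-3.13, -0.013, 2.654]
contact_force: [-4.2, 2.5, 7.5]
opening: 0.144
```

```bash
python3 g.py
python3 - <<'E'
from h import *
s=grab_frame("side");cv2.imwrite("pics/p1.png",crop(s,260,200,70,75,8))
m=cv2.inRange(cv2.cvtColor(s,cv2.COLOR_BGR2HSV),(20,120,100),(35,255,255))[200:275,260:330]
print(cv2.connectedComponentsWithStats(m)[2:])
E
```

```text
grip pt [ 494.9 -241.6   75.9] tool err xy [0.8 0.2] pitch 0.0134
at [ 497.6 -241.   233.3] yaw 2.6538 F [-4.2  2.5  7.5] open 0.144 t 21.82 -> shift [0. 0. 0.] turn -0.0002 axes [[-0.883, 0.469, -0.017], [0.469, 0.883, -0.004], [0.013, -0.011, -1.0]]
(array([[   0,    0,   70,   75, 5175],
       [  19,   12,    1,    1,    1],
       [  23,   22,    1,    2,    2],
       [  33,   30,   10,   14,   72]], dtype=int32), array([[34.47884058, 37.00657005],
       [19.        , 12.        ],
       [23.        , 22.5       ],
       [36.55555556, 37.27777778]]))
```

View pics/p1.png

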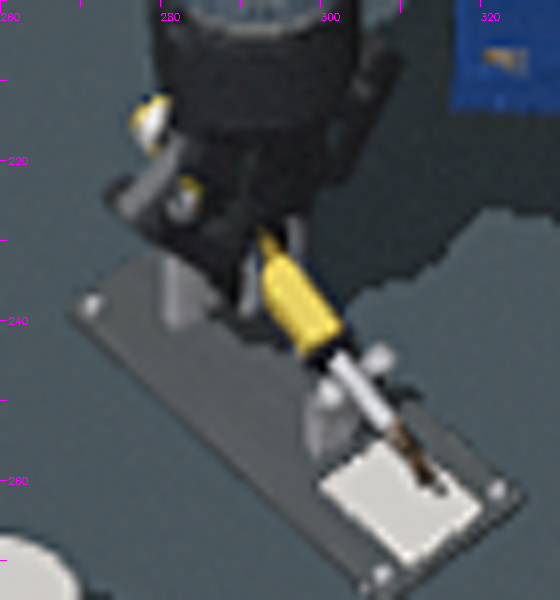

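The brush sits between the front saddle's prongs. Its tip at (314.4,260.9) is about 1.6 px (6 mm) higher than originally, so it is flatter and touching the rear saddle. I'll ease it down at low grip force so it rotates into the saddles.

step_arm([
  [[0,0,2],0,0],
  [[0,0,2],0,0],
  [[0,0,0],0,0],
], force=20)

```text
clock: 22.25
eef_pos: [497.5, -240.9, 233.3]
tcp_rot: [-3.13, -0.012, 2.654]
contact_force: [-3.4, 2.5, 7.6]
opening: 0.133
```

```bash
python3 g.py
```

```text
grip pt [ 495.  -241.6   75.9] tool err xy [0.9 0.2] pitch 0.012
at [ 497.5 -240.9  233.3] yaw 2.6537 F [-3.4  2.5  7.6] open 0.133 t 22.25 -> shift [0. 0. 0.] turn -0.0003 axes [[-0.883, 0.469, -0.016], [0.469, 0.883, -0.004], [0.012, -0.011, -1.0]]
```

step_arm([
  [[0,0,5],0,0],
  [[0,0,5],0,0],
])

```text
clock: 22.5
eef_pos: [498.0, -241.3, 229.0]
tcp_rot: [-3.13, -0.009, 2.654]
contact_force: [-22.2, 11.6, 78.4]
opening: 0.143
```

```bash
python3 g.py
python3 - <<'E'
from h import *
s=grab_frame("side");cv2.imwrite("pics/p2.png",s)
def tip(im):
    # dark bristle pixels over the white pad: lowest dark pixel
    g=cv2.cvtColor(im,cv2.COLOR_BGR2GRAY)[250:270,300:322];return g
a=tip(cv2.imread("pics/side0.png"));print(a[:,::1][4:18,6:20]);print(tip(s)[4:18,6:20])
E
```

```text
grip pt [ 496.  -242.3   71.7] tool err xy [2.1 0.3] pitch 0.0088
at [ 498.  -241.3  229. ] yaw 2.6536 F [-22.2  11.6  78.4] open 0.143 t 22.5 -> shift [0. 0. 0.] turn -0.0004 axes [[-0.883, 0.469, -0.013], [0.469, 0.883, -0.006], [0.009, -0.011, -1.0]]
[[115 197 208 120 144  88  78  84  86  84  91  72  82  82]
 [128 186 163  55 133 185  95  77  83  87  90  88  64  79]
 [198 180 119 131 105 179 188  96  76  82  86  89  88  76]
 [209 205 127  83  55  98 220 175  80  74  84  85  89  84]
 [204 207 200 125 106  50 131 212 222  96  74  85  85  85]
 [201 202 209 207 102  21 125 157 222 204 119  77  84  83]
 [201 202 204 215 130  25  83  55 218 217 205 106  74  82]
 [201 201 202 207 204 129  36  11 122 209 211 202 131  77]
 [201 201 201 203 209 206 125  54  86 207 205 209 205 134]
 [201 201 201 201 203 209 201 200 108 205 203 204 212 221]
 [207 202 201 201 201 202 205 208 192 204 204 207 230 145]
 [209 206 202 201 200 201 202 202 203 205 211 221 144  79]
 [139 222 207 203 201 201 201 202 205 218 158 136  79  72]
 [ 78 142 223 208 202 201 202 206 227 149  90  82  65  42]]
[[151 141  94  84 151  91  80  85  89  87  94  73  83  85]
 [131  96  65  59 142 188  98  79  85  88  92  90  66  83]
 [203 190  77  40  79 224 195  94  80  86  87  92  93  79]
 [215 215 133 138 105 139 221 177  80  77  87  87  91  88]
 [208 213 209 121  55  51 163 214 223 100  74  86  86  89]
 [205 208 219 128  43 100  63 222 225 207 122  80  87  87]
 [205 206 212 208  90  50   8 137 212 215 208 110  76  82]
 [205 205 207 213 204 170  58  89 209 210 212 206 136  78]
 [205 205 205 207 212 208 199 199 209 206 207 212 209 137]
 [206 205 205 205 206 208 209 208 205 205 204 208 216 225]
 [210 206 205 205 205 205 205 205 205 205 207 211 234 150]
 [213 210 206 205 204 205 204 204 206 209 214 224 147  81]
 [142 226 212 206 205 204 205 205 209 222 162 142  80  76]
 [ 80 146 227 212 206 205 207 210 232 153  92  83  69  42]]
```

Pressing hit the stop at 78 N, and the tip is now within about 1 px of its original place. I'll relieve the load and release.

step_arm([
  [[0,0,-1],0,0],
  [[0,0,0],0,0],
])

```text
clock: 22.8
eef_pos: [498.0, -241.3, 231.9]
tcp_rot: [-3.13, -0.007, 2.654]
contact_force: [0.6, -0.4, -0.8]
opening: 0.139
```

step_arm([
  [[0,0,0],0,0.25],
  [[0,0,0],0,0.35],
  [[0,0,0],0,0.5],
  [[0,0,0],0,0.6],
  [[0,0,0],0,0.6],
])

```text
clock: 23.42
eef_pos: [497.8, -241.2, 230.4]
tcp_rot: [-3.13, -0.009, 2.654]
contact_force: [-0.2, 0.3, -0.1]
opening: 0.599
```

```bash
python3 g.py
python3 - <<'E'
from h import *
s=grab_frame("side");cv2.imwrite("pics/p3.png",s)
print(cv2.cvtColor(s,cv2.COLOR_BGR2GRAY)[254:268,306:320])
E
```

```text
grip pt [ 495.7 -242.1   73.1] tool err xy [1.8 0.3] pitch 0.0088
at [ 497.8 -241.2  230.4] yaw 2.6536 F [-0.2  0.3 -0.1] open 0.599 t 23.43 -> shift [0. 0. 0.] turn -0.0004 axes [[-0.883, 0.469, -0.013], [0.469, 0.883, -0.006], [0.009, -0.011, -1.0]]
[[117 124  66 134 156  91  81  86  89  85  94  75  85  86]
 [140 104  43 111 146 189  99  79  84  88  93  91  65  83]
 [210 137  49  82  67 189 189  96  79  85  86  92  93  79]
 [216 208 133  52  31 159 223 178  81  76  87  87  93  86]
 [209 214 208 134  59 105 164 216 224 100  77  87  88  89]
 [206 207 214 211 134  78  60 189 225 206 120  80  84  87]
 [204 205 208 218 141  44   3 108 213 216 208 111  76  85]
 [203 205 206 210 204 164 102  94 209 209 213 206 137  78]
 [205 205 205 207 211 206 201 197 210 206 207 212 209 138]
 [206 205 205 205 206 207 207 208 206 204 205 208 217 226]
 [210 206 205 205 205 206 205 205 204 205 206 211 234 149]
 [213 210 206 205 205 205 205 204 206 208 214 225 146  79]
 [143 225 212 206 205 205 205 205 210 222 163 142  81  75]
 [ 80 146 227 212 205 206 207 210 232 154  93  82  68  42]]
```

step_arm([
  [[0,0,-10],0,0.7],
  [[0,0,-25],0,0.7],
  [[0,0,-50],0,0.7],
  [[0,0,-55],0,0.7],
  [[-38,48,0],0,0.7],
  [[-38,48,0],0,0.7],
  [[-38,48,0],0,0.7],
  [[-38,48,0],0,0.7],
  [[-38,48,0],0,0.7],
  [[-38,48,0],0,0.7],
  [[0,0,0],0,0.7],
  [[0,0,0],0,0.7],
])

```text
clock: 24.98
eef_pos: [843.5, -88.9, 379.7]
tcp_rot: [-3.132, -0.002, 2.652]
contact_force: [-0.0, -1.0, -0.1]
opening: 0.699
```

Run:
```python
from h import *
print(sense()["eef_pos"])
s=grab_frame("side");t=grab_frame("top");cv2.imwrite("pics/e_s.png",s);cv2.imwrite("pics/e_t.png",t)
t0=cv2.imread("pics/top0.png");s0=cv2.imread("pics/side0.png")
def ye(im,box,ref):
    x0,y0,x1,y1=box
    m=cv2.inRange(cv2.cvtColor(im,cv2.COLOR_BGR2HSV),(20,120,100),(35,255,255))[y0:y1,x0:x1]
    k,l,st,ce=cv2.connectedComponentsWithStats(m);i=1+np.argmax(st[1:,4])
    p=np.argwhere(l==i)[:,::-1].astype(float)+[x0,y0];c=p.mean(0);d=np.linalg.svd(p-c,full_matrices=False)[2][0]
    if d[1]<0:d=-d
    q=(p-c)@d;return c,c+d*q.min(),c+d*q.max()
for nm,a,b in(("start",t0,s0),("now",t,s)):
    T=ye(a,(245,200,295,260),0);S=ye(b,(270,205,325,260),0)
    print(nm,[(tri(x,y)[0].round(1),round(tri(x,y)[1],1)) for x,y in zip(T,S)])
d=cv2.cvtColor(s,cv2.COLOR_BGR2GRAY)[254:268,306:320];print(d)
# bystanders: changed pixels around each, both views
for nm,bt,bs in(("bottle",(180,155,225,200),(203,242,240,295)),("jar",(183,208,215,240),(246,265,275,303)),("cell1",(125,264,145,284),(273,348,292,370)),("cell2",(150,256,170,276),(275,322,294,344)),("door",(232,115,270,164),(194,216,228,252))):
    for v,a,b,(x0,y0,x1,y1) in(("top",t0,t,bt),("side",s0,s,bs)):
        A,B=[cv2.cvtColor(i,cv2.COLOR_BGR2GRAY)[y0:y1,x0:x1].astype(np.float32) for i in(a,b)]
        (dx,dy),r=cv2.phaseCorrelate(A,B,cv2.createHanningWindow((x1-x0,y1-y0),cv2.CV_32F))
        print(nm,v,round(dx,2),round(dy,2),"resp",round(r,2))
```

```text
[843.53520777 -88.91391056 379.70941836]
start [(array([ 494.2, -240.7,   78.5]), np.float64(1.7)), (array([ 532.6, -260.7,  103.4]), np.float64(0.2)), (array([ 455.5, -219.3,   59.4]), np.float64(0.5))]
now [(array([ 490.4, -243.4,   22. ]), np.float64(21.9)), (array([ 518.2, -268.3,  -15.2]), np.float64(59.4)), (array([ 465.7, -220.5,   58.6]), np.float64(10.7))]
[[143 158 155 154 155 154 153 155 157 150 147 107  74  91]
 [136 143 155 154 154 153 154 155 156 158 118 122  84 108]
 [191 151 143 152 154 154 153 153 154 156 145 153 124 128]
 [203 191 155 150 152 153 154 154 155 155 156 158 148 131]
 [197 198 192 161 151 153 154 154 154 154 153 155 155 141]
 [195 195 197 194 160 155 155 153 154 154 155 154 155 154]
 [194 194 196 201 137 135 154 153 154 154 154 154 154 155]
 [194 194 195 198 189 143 142 152 154 154 154 153 154 154]
 [194 194 194 195 199 192 153 147 151 154 153 154 153 153]
 [196 195 195 195 196 199 193 159 150 153 154 154 153 154]
 [200 195 194 194 194 196 197 195 149 155 154 154 154 155]
 [202 199 195 194 194 194 195 200 162 137 157 155 154 153]
 [134 214 201 195 194 194 195 198 199 149 147 158 156 154]
 [ 74 136 215 200 195 195 196 200 225 116  96 156 158 154]]
bottle top 0.58 0.62 resp 0.83
bottle side -0.01 0.0 resp 1.0
jar top 0.16 0.23 resp 0.85
jar side 0.0 0.04 resp 0.99
cell1 top -2.26 3.12 resp 0.21
cell1 side -0.04 0.08 resp 1.0
cell2 top 0.15 -0.11 resp 0.99
cell2 side -0.07 0.0 resp 1.0
door top -0.09 0.12 resp 0.85
door side 0.1 0.49 resp 0.98
```

The arm hides the stand from the side camera, but the bystanders are unmoved in both views. I'll swing the arm clear toward its start.

step_arm([
  [[50,16,0],0,0.7],
  [[50,16,0],0,0.7],
  [[50,16,0],0,0.7],
  [[50,16,0],0,0.7],
  [[50,16,0],0,0.7],
  [[50,16,0],0,0.7],
  [[50,16,0],0,0.7],
  [[50,16,0],0,0.7],
  [[50,16,0],0,0.7],
  [[50,16,0],0,0.7],
  [[50,16,0],0,0.7],
  [[50,16,0],0,0.7],
  [[50,16,0],0,0.7],
  [[50,16,0],0,0.7],
  [[50,16,0],0,0.7],
  [[0,0,0],0,0.7],
  [[0,0,0],0,0.7],
])

```text
clock: 27.2
eef_pos: [272.4, 476.4, 390.2]
tcp_rot: [3.137, 0.008, 2.63]
contact_force: [0.0, -0.7, -0.1]
opening: 0.697
```

Run:
```python
from h import *
print(sense()["eef_pos"])
s=grab_frame("side");t=grab_frame("top");cv2.imwrite("pics/e_s.png",s);cv2.imwrite("pics/e_t.png",t)
t0=cv2.imread("pics/top0.png");s0=cv2.imread("pics/side0.png")
def ye(im,box):
    x0,y0,x1,y1=box
    m=cv2.inRange(cv2.cvtColor(im,cv2.COLOR_BGR2HSV),(20,120,100),(35,255,255))[y0:y1,x0:x1]
    k,l,st,ce=cv2.connectedComponentsWithStats(m);i=1+np.argmax(st[1:,4])
    p=np.argwhere(l==i)[:,::-1].astype(float)+[x0,y0];c=p.mean(0);d=np.linalg.svd(p-c,full_matrices=False)[2][0]
    if d[1]<0:d=-d
    q=(p-c)@d;return c,c+d*q.min(),c+d*q.max()
for nm,a,b in(("start",t0,s0),("now",t,s)):
    T=ye(a,(245,200,295,260));S=ye(b,(270,205,325,260))
    print(nm,[(tri(x,y)[0].round(1),round(tri(x,y)[1],1)) for x,y in zip(T,S)])
print(cv2.cvtColor(s,cv2.COLOR_BGR2GRAY)[254:268,306:320])
for nm,bt,bs in(("bottle",(180,155,225,200),(203,242,240,295)),("radio",(80,145,152,245),(140,300,250,390)),("cell1",(125,264,145,284),(273,348,292,370))):
    for v,a,b,(x0,y0,x1,y1) in(("top",t0,t,bt),("side",s0,s,bs)):
        A,B=[cv2.cvtColor(i,cv2.COLOR_BGR2GRAY)[y0:y1,x0:x1].astype(np.float32) for i in(a,b)]
        (dx,dy),r=cv2.phaseCorrelate(A,B,cv2.createHanningWindow((x1-x0,y1-y0),cv2.CV_32F))
        print(nm,v,round(dx,2),round(dy,2),"resp",round(r,2))
```

```text
[272.40341138 476.36866122 390.15602779]
start [(array([ 494.2, -240.7,   78.5]), np.float64(1.7)), (array([ 532.6, -260.7,  103.4]), np.float64(0.2)), (array([ 455.5, -219.3,   59.4]), np.float64(0.5))]
now [(array([ 499.1, -242.7,   82. ]), np.float64(1.0)), (array([ 537.9, -262.7,  106. ]), np.float64(0.5)), (array([ 460.7, -222.2,   61. ]), np.float64(0.4))]
[[111 117  61 128 148  85  76  81  83  81  89  69  78  79]
 [132  98  38 107 138 182  93  75  81  82  87  86  61  79]
 [202 130  44  77  64 180 181  90  74  80  82  86  86  73]
 [208 200 125  48  26 152 214 170  77  72  80  82  86  80]
 [201 206 200 127  55  98 157 207 216  95  70  82  82  85]
 [197 199 206 203 126  72  56 180 216 199 113  74  81  82]
 [197 198 200 209 133  38   1 100 205 208 200 101  74  79]
 [198 197 197 203 196 157  97  88 201 202 206 199 128  73]
 [197 197 198 199 203 199 194 190 201 199 199 204 202 130]
 [199 197 198 198 198 200 201 200 198 197 197 200 208 217]
 [203 199 197 196 197 197 197 197 197 198 199 202 226 142]
 [205 202 198 198 196 198 197 197 197 201 206 217 139  75]
 [136 218 203 198 197 197 197 198 202 214 155 134  77  70]
 [ 75 138 219 204 198 197 198 202 224 145  87  78  63  39]]
bottle top 0.5 0.49 resp 0.85
bottle side 0.01 0.02 resp 1.0
radio top 0.02 0.03 resp 0.88
radio side -0.01 -0.0 resp 1.0
cell1 top 0.05 0.11 resp 0.89
cell1 side 0.01 0.05 resp 0.99
```

The brush is back at its original tilt, about 6 mm further along and 0.4 mm across, well within limits, and it hasn't moved since release. Handing in.

```bash
python3 -c "
from rig import *
print(sense()['clock']);sign_off()"
```

```text
27.3
the job is handed in; nothing more can be done
```

I carried out the whole job and handed it in at 27.3 s; the hand-in reported no verdict.

**Dish:** I pushed it down with the tip inside, to about 8 N. The picture showed the rim 9–10 mm lower, and the dish was back up after I withdrew.

**Leaf:** I held the tip against it at about 3 N, which is roughly 2.6 mm of press, for over a second. That figure comes from force and travel; I had no direct view of the leaf. I also did not picture the leaf after withdrawing, so its being free is unconfirmed.

**Brush:** It is released and lying in the stand at its original tilt. Against where it started it is about 6 mm further towards the tail, 0.4 mm across and 2–3 mm higher, all inside the limits. Its pixels did not change between release and the last picture.

**Bottle, radio, jar, cells and cover:** They are unmoved within about 2 mm in both views. One top-view comparison of a cell first disagreed (weak match, 2–3 px), apparently because the arm was near it; with the arm away it read 0.1 px. For the jar, the second cell and the cover, the last comparison was made before the arm's final swing back.

**What went less well:**
- The brush turned about 5 degrees in the grip at the dish.
- One triangulation of the tip there disagreed by 18 mm because the arm hid it, so I discarded it.
- Pressing the brush back into its saddles briefly put 78 N on the wrist, under the 120 N limit.

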